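Gap-check the pouch sealer with the gauge blade

ROBOT

A 7-joint arm with a two-finger parallel gripper is mounted at the origin on the work surface. World frame = base frame: x ahead of the robot, y to its left, z up, the work surface at z = 0. Lengths are in m, angles in rad, forces in N, time in s.
With the tool pointing down it reaches from about 0.4 to 0.875 m from the base axis. Payload 19.3 kg.
Tool frame: the origin (TCP) lies midway between the tips of the shut fingers; the grasp point (between the pads) lies 19 mm behind it; z points along the fingers, y is the line along which they close (so a half turn about z gives the same grasp; the last joint's range is limited). The gripper opens to 85 mm and grips with 20 to 120 N. Pads are 22 mm wide; open, the fingers measure 114 mm over their backs; the gripper's body (76 mm by 85 mm) begins 54 mm behind the grasp point. The pads swing forward as they close: fully open they stand 13 mm farther back than shut.
Start: joints at [-1.418, 0.521, -0.036, 1.599, 0.021, 1.021, -0.113], TCP at [0.138, 0.61, 0.231] pointing down, gripper open.
Joint ranges: [-2.91, 2.91], [-0.3, 2.13], [-1.5, 1.42], [0.17, 2.43], [-1.26, 4.41], [0.16, 1.93], [-2.52, 2.52]. Speed limits (rad/s): [1.89, 1.89, 2.39, 2.39, 3.01, 3.01, 3.01].

INTERFACE

Orientations are given as [roll, pitch, yaw] about the fixed x, y, z axes, in that order (R = Rz(yaw) Ry(pitch) Rx(roll)).
In Python, from workcell import * gives the robot as it stands. The module is installed in compiled form; this text tells all that it offers.
- The arm moves only by the tool play_rows, never from a script. Its argument "deltas" is a list of rows, each a list of 7 numbers: the shift along the tool's x, y, z in units of 500 mm (1.0 is 500 mm), then the turn, a rotation vector about the tool's x, y, z in units of 120 degrees (1.0 is 120 degrees), then the closure, from 0 (fully open) to 1 (shut). A call has 1 to 10 rows; each row is the pose to reach, as a shift and turn from the pose commanded when the call began, along the tool's axes at that moment; what a row does not reach only later rows make up. A row lasts 1/10 s, in which the tool goes at most 50 mm and 8.59 degrees, less where a joint would pass 70% of its speed; a pose out of reach is approached as far as the arm can. A call with a number of a shift or a turn outside -1 to 1 is refused whole. A call with a gripper value outside its range is refused whole. The fingers move at their own pace and stop on an object; "newtons" is the grip in N (left out, the last holds). Time passes only in rows, so rows that repeat a pose let the fingers close. It gives the time, the measured TCP pose, the force, the opening and the grip force at its end, in the units of the state.
- observe(): the state, without advancing time (a new reading comes with each control period).
- grab_frame(name): name is "scene" or "top"; returns the picture (420x560x3 uint8, red, green, blue); there is no depth.
- get_calibration(name): a dict with "fovy" (degrees; the focal length in pixels is half the picture's height over the tangent of half this angle, whatever the lens; pixels are square), "cx", "cy" (the principal point, pixels), "xyz" and "rotation" of the camera in the world. Camera axes: x right, y down, z forward; pixel columns grow to the right and rows downward; lengths in m; the calibration is good to about 2 mm. A picture is of the moment at which its call begins. get_calibration takes no time and is no camera call.
- job_done(): hands the job in; it is judged then, once.
The state is a dict: "clock": time; "qpos": joint angles; "qd": joint speeds; "joint_efforts": joint torques, N m; "position": TCP position; "tool_rot": TCP orientation; "force": force on the tool from outside, world axes, zero at the start; "moment": the same for the moment, N m; "grip_width": finger opening in m; "finger_force": force on a finger pad.
Only numpy, scipy, OpenCV 4.12 (cv2) and the standard library are available. Lean on these libraries where they do the work, as an engineer would, in place of code of your own. Each camera call takes 0.05 s, during which the arm holds its last target. There are 200 camera calls.

TASK

Check the jaws of the pouch sealer: first press its test button fully down and let it come back up, then take the flat gauge blade (not the round pin) by its handle out of its stand and slide it straight down between the two jaw plates until it drags snugly, with its tip about half-way down the plates and not run down to the bottom of the slot. Finish while still holding the blade still at that depth in the gripper; do not let go of it, and leave the pin gauge, bottles and jar where they are.

Things in the scene. Friction and masses are not known exactly. Their poses are not given: they have to be found in the camera images.
- sealer: Pouch sealer, fixed: white housing 170 (x) x 220 (y) x 60 mm high. Origin: centre of its underside; z up, front towards -x. On top stand two upright steel jaw plates 90 mm wide (y); the blade goes down between them. Aluminium brackets 30 mm high, 90 mm wide stand on the housing 34 mm before and behind the slot. The test button is on top at x = -50, y = +70 mm.
- throat (a point): Middle of the slot where the two jaw plates become parallel: 105 mm above the table, at x = +25, y = 0 mm of the sealer, same axes (x across the slot, y along it). Below it the plates run parallel for 45 mm down to the housing top, the slot's bottom. Above it flared lips 15 mm high lead in, mouth about 15 mm wide. Half-way down the plates is 22 mm below this point.
- jaw_front: Steel jaw plate on the -x side of the slot, 8 mm thick, 90 mm wide, 45 mm tall plus its lip. Spring-backed: yields up to 6 mm towards the sealer's -x, with 3 N at first and 1 N more per mm. At rest the plates are 1 mm apart, 0.5 mm each side of the throat. Origin: on the table plane straight below the throat, moving with the plate; axes as the sealer's.
- jaw_back: The other jaw plate, the mirror image, yielding towards the sealer's +x with the same spring. Origin as for jaw_front.
- test_button (a joint): Push-down travel of the test button, m: 0 up, 0.006 fully down; springs back by itself; fully down takes about 5 N.
- test_button_top (a point): Centre of the top face of the test button: black round cap 30 mm in diameter in a steel collar 46 mm in diameter, 18 mm above the housing's top (78 mm above the table) when up; moves with the button.
- blade: Gauge blade, 90 g: black handle 18 (x) x 26 (y) x 45 mm tall; a steel blade 5 mm thick (x), 20 mm wide (y) points 60 mm straight down from it, end rounded. Origin: centre of the handle's underside; z up, x across the blade's thickness. At the start it hangs upright in its stand, handle's underside on the stand's top, 68 mm above the table. A half turn makes no difference.
- blade_tip (a point): The lower end of the steel blade, 60 mm below the blade's origin.
- blade_grip (a point): The place to grip the handle: on its axis, 27 mm above its underside (95 mm above the table at the start), 18 mm across in the blade's x, 26 mm in y.
- blade_stand: Wooden block 60 x 60 x 68 mm high with a slot 8 x 23 mm right through from the top, in which the blade hangs; fixed. Origin: centre of its underside; slot's long side along y.
- pin_gauge: Round pin gauge, leave alone: black round handle 24 mm in diameter, 40 mm tall, a 9 mm steel pin below. It hangs in the other wooden block of the same size. The two blocks' places are swapped at random. Origin: centre of the handle's underside.
- bottle1: Small amber bottle, 34 mm in diameter, 75 mm tall, leave alone. Origin: centre of its underside.
- bottle2: Another such bottle, leave alone.
- jar: White jar, 64 mm in diameter, 60 mm tall, leave alone. Origin: centre of its underside.

How it is judged:
By the outcome, as a careful person would: the job done as asked, in the order asked, and still so for the second after the job is handed in, while the arm keeps its last pose, push and grip.
It also fails if it takes over 48 s, if anything falls off the work surface, if the arm or the gripper's body presses on something with over 40 N, if the wrist force passes 120 N, or if a joint passes its speed limit or range.

## Working session

There is one attempt and no reset: what is moved stays moved. The work goes in short steps, Python scripts to look and compute and a tool call to move; the robot and the scene stay as the last step left them, time stands still between calls to the robot, and variables do not carry over. Pictures are saved under pics/ and viewed, at most 10 in all, crops included, and the job is handed in when it is done.

Besides the shell and the picture viewer there is one more tool, called as a command line: name --pt "numbers of a row" for each row, then --argument value for the rest. play_rows: Moves the arm, as the interface text tells. Its arguments: {"type":"object","properties":{"deltas":{"type":"array"},"newtons":{"type":"number"}},"required":["deltas"]}

```bash
mkdir -p pics; python3 - <<'E'
from workcell import *
import cv2
for n in ("scene","top"):
    cv2.imwrite(f"pics/{n}0.png",grab_frame(n)[:,:,::-1]); print(get_calibration(n))
print(observe())
E
```

```text
{'fovy': 50.64616645186792, 'cx': 279.8738382095869, 'cy': 209.68600073976828, 'xyz': array([ 1.05098957, -0.53338338,  0.91806325]), 'rotation': array([-2.4354827 , -0.01626951,  0.70069589])}
{'fovy': 56.44855718021207, 'cx': 278.52458398770574, 'cy': 207.95849747255227, 'xyz': array([0.37307661, 0.03904008, 1.15852286]), 'rotation': array([-2.9303594 , -0.00544592, -1.54459903])}
{'clock': 0.1, 'qpos': array([-1.41821719,  0.52197613, -0.03632082,  1.59995204,  0.02122293,
        1.02109841, -0.11282134]), 'qd': array([ 1.24045577e-03, -1.23599059e-03,  6.79827347e-04, -1.10257583e-03,
       -5.27395182e-06, -4.35481296e-04,  1.45099177e-03]), 'joint_efforts': array([ 3.83948180e-03, -9.28479052e+01,  1.98427118e+00, -3.70536268e+01,
        1.81522162e-02,  5.23421084e-03, -5.72549061e-05]), 'position': array([0.13806403, 0.60924674, 0.23076946]), 'tool_rot': array([-3.14054869e+00,  9.62019256e-05,  2.91878752e+00]), 'force': array([-0.48599719, -0.38780452,  0.07080613]), 'moment': array([ 0.03556245, -0.0063712 ,  0.00321999]), 'finger_force': 0.0, 'grip_width': 0.08538205681916897}
```

View pics/top0.png

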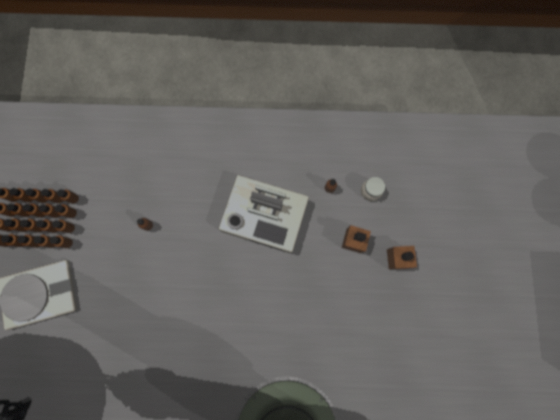

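View pics/scene0.png

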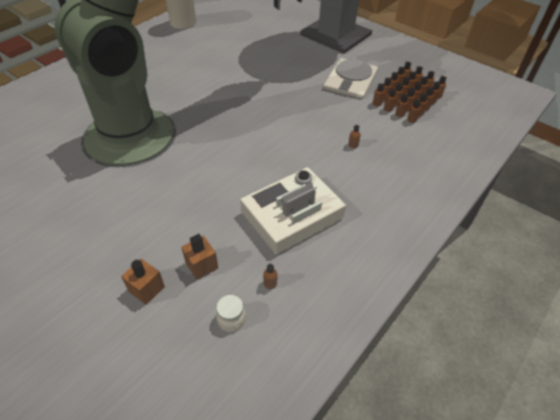

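The top view shows the sealer at about (265,213), the two stands at (357,238) and (404,257), and the jar and bottles to the right. I'll enlarge both views.

```bash
python3 - <<'E'
import cv2,numpy as np
t=cv2.imread("pics/top0.png");s=cv2.imread("pics/scene0.png")
r=lambda i,x,y,w,h,k:cv2.convertScaleAbs(cv2.resize(i[y:y+h,x:x+w],None,fx=k,fy=k,interpolation=cv2.INTER_CUBIC),alpha=1.5)
cv2.imwrite("pics/t1.png",np.vstack([r(t,210,170,110,90,6)[:,:],]))
cv2.imwrite("pics/t2.png",np.hstack([r(t,335,220,90,60,4),r(s,120,225,105,60,4)[:, :420]]))
cv2.imwrite("pics/s1.png",r(s,230,160,125,95,6))
E
```

```text
(no output)
```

View pics/t1.png

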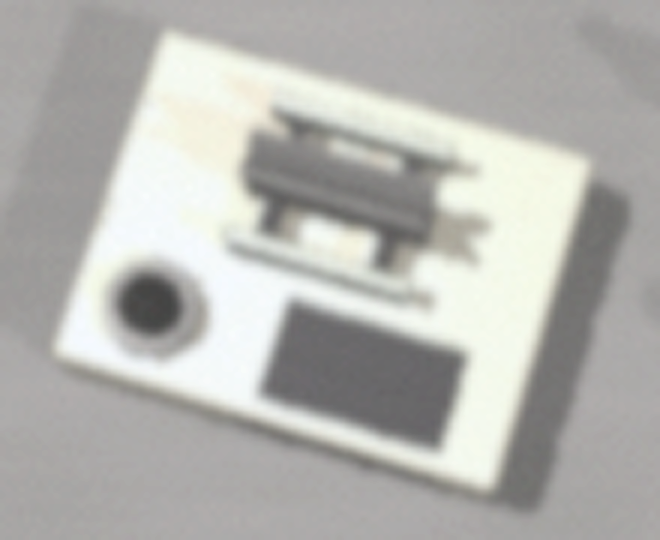

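View pics/t2.png

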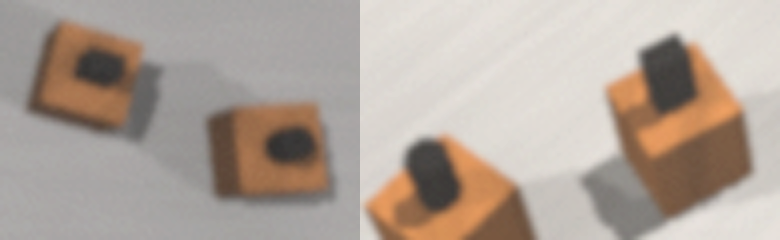

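View pics/s1.png

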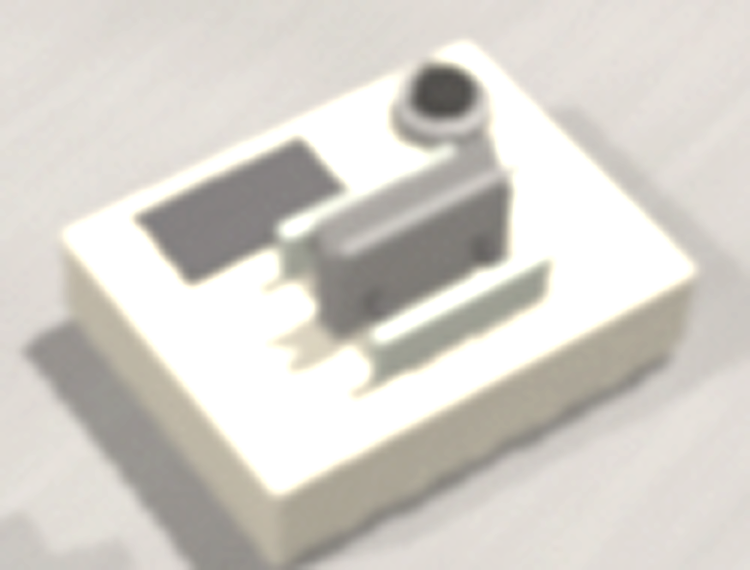

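The blade's rectangular handle is in the left stand of the top view (crop ~(102,66)). The round pin is in the right one. Next I'll fit the sealer and stand poses from the corners in both views.

```bash
cat > h.py <<'E'
from workcell import *
import numpy as np
from scipy.spatial.transform import Rotation as R
from scipy.optimize import least_squares
def proj(n,P):
    c=get_calibration(n); f=210/np.tan(np.radians(c['fovy']/2))
    q=(np.atleast_2d(P)-c['xyz'])@R.from_euler('xyz',c['rotation']).as_matrix()
    return q[:,:2]/q[:,2:]*f+[c['cx'],c['cy']]
def ray(n,uv,z):
    c=get_calibration(n); f=210/np.tan(np.radians(c['fovy']/2))
    d=R.from_euler('xyz',c['rotation']).apply([(uv[0]-c['cx'])/f,(uv[1]-c['cy'])/f,1])
    return c['xyz']+d*(z-c['xyz'][2])/d[2]
def cr(uv,off,k): return (np.array(uv,float)+.5)/k-.5+off
def w(p,L):
    L=np.atleast_2d(np.array(L,float)); c,s=np.cos(p[2]),np.sin(p[2])
    return np.c_[p[0]+c*L[:,0]-s*L[:,1],p[1]+s*L[:,0]+c*L[:,1],L[:,2]]
def fit(obs,p0):
    f=lambda p:np.concatenate([(proj(n,w(p,L))-uv).ravel() for n,L,uv in obs])
    r=least_squares(f,p0); return r.x,r.fun.reshape(-1,2)
E
python3 - <<'E'
from h import *
S=np.array([[85,110,60],[85,-110,60],[-85,-110,60],[-85,110,60],[-50,70,78]])/1e3
ot=("top",S,cr([[165,30],[592,155],[492,492],[55,355],[150,303]],[210,170],6))
os=("scene",S,cr([[695,270],[280,495],[65,235],[462,42],[443,92]],[230,160],6))
B=np.array([[30,30,68],[30,-30,68],[-30,-30,68],[-30,30,68]])/1e3
bt=("top",B,cr([[62,20],[142,45],[128,128],[42,100]],[335,220],4))
bs=("scene",B,cr([[385,107],[295,157],[247,90],[340,42]],[120,225],4))
for o,p0 in (((ot,os),(.6,0,0)),((bt,bs),(.5,-.2,0))):
    for ob in ((o[0],),(o[1],),o):
        p,r=fit(ob,p0); print(p.round(4),np.degrees(p[2]).round(2)); print(r.round(1).tolist())
    T=p
    if p0[0]==.6: print("throat",w(p,[.025,0,.105]),"button",w(p,[-.05,.07,.078]))
print(ray("top",cr([100,66],[335,220],4),.105),ray("scene",cr([302,42],[120,225],4),.113))
E
```

```text
[ 0.5956  0.0809 -0.2713] -15.54
[[-0.4, -0.6], [0.7, 0.1], [0.6, 0.1], [-0.9, 0.2], [-0.1, 0.2]]
[ 0.597   0.078  -0.2673] -15.32
[[1.2, -0.3], [-0.3, 0.8], [-1.3, -0.0], [0.5, -0.6], [-0.1, -0.4]]
[ 0.5961  0.0796 -0.2693] -15.43
[[-0.0, -0.7], [1.1, -0.2], [1.1, -0.1], [-0.4, 0.1], [0.4, 0.1], [1.3, -0.7], [-0.2, 0.1], [-1.1, -0.6], [0.7, -1.0], [0.1, -0.9]]
throat [[0.62020711 0.07298818 0.105     ]] button [[0.56653151 0.16041775 0.078     ]]
[ 0.5272 -0.1861 -0.253 ] -14.5
[[0.0, 0.2], [0.7, -0.2], [-0.7, -0.5], [-0.1, 0.6]]
[ 0.5293 -0.1866 -0.2572] -14.74
[[0.6, 0.5], [0.1, 0.3], [-0.1, -0.7], [-0.7, -0.2]]
[ 0.5283 -0.1863 -0.2552] -14.62
[[0.1, -0.2], [0.8, -0.6], [-0.7, -0.9], [-0.0, 0.1], [0.4, 0.2], [-0.1, -0.0], [-0.3, -1.0], [-0.9, -0.5]]
[ 0.5268982  -0.18294987  0.105     ] [ 0.52210705 -0.18373332  0.113     ]
```

```bash
cat >> h.py <<'E'
def goal(x,y,z,yaw):
    "row (shift, turn in move units) from the present pose to TCP x,y,z pointing down with yaw in degrees"
    o=observe(); A=R.from_euler('xyz',o['tool_rot']); B=R.from_euler('xyz',[np.pi,0,np.radians(yaw)])
    d=A.inv().apply(np.array([x,y,z])-o['position'])/.5
    v=(A.inv()*B).as_rotvec()/np.radians(120)
    print(d.round(4).tolist(),v.round(4).tolist(),"t",round(o['clock'],2))
E
python3 -c "
from h import *
goal(.38,.38,.231,75); goal(.567,.160,.13,75)"
```

```text
[-0.5732, -0.3402, -0.0001] [-0.0003, 0.0004, 0.7686] t 0.1
[-1.0352, -0.6865, 0.2024] [-0.0003, 0.0004, 0.7686] t 0.1
```

play_rows --pt "-0.573 -0.34 0 0 0 0.7686 1" --pt "-0.573 -0.34 0 0 0 0.7686 1" --pt "-0.573 -0.34 0 0 0 0.7686 1" --pt "-0.573 -0.34 0 0 0 0.7686 1" --pt "-0.573 -0.34 0 0 0 0.7686 1" --pt "-0.573 -0.34 0 0 0 0.7686 1" --pt "-0.573 -0.34 0 0 0 0.7686 1" --pt "-0.573 -0.34 0 0 0 0.7686 1" --pt "-0.573 -0.34 0 0 0 0.7686 1" --pt "-0.573 -0.34 0 0 0 0.7686 1" --newtons 30

```text
clock: 1.1
position: [0.3801, 0.3801, 0.2311]
tool_rot: [-3.141, 0.0, 1.412]
force: [-0.1, 0.4, -0.2]
grip_width: -0.0001
finger_force: 0.0
```

```bash
python3 -c "
from h import *
goal(.567,.160,.13,75);print(observe()['qpos'].round(2))"
```

```text
[-0.3754, 0.4388, 0.2023] [-0.0001, 0.0002, 0.0492] t 1.1
[-1.18  0.41  0.38  1.85 -0.19  0.92 -0.87]
```

play_rows --pt "-0.3754 0.4388 0 0 0 0.0492 1" --pt "-0.3754 0.4388 0 0 0 0.0492 1" --pt "-0.3754 0.4388 0 0 0 0.0492 1" --pt "-0.3754 0.4388 0 0 0 0.0492 1" --pt "-0.3754 0.4388 0.1 0 0 0.0492 1" --pt "-0.3754 0.4388 0.2023 0 0 0.0492 1" --pt "-0.3754 0.4388 0.2423 0 0 0.0492 1" --pt "-0.3754 0.4388 0.2423 0 0 0.0492 1"

```text
clock: 1.9
position: [0.5669, 0.1587, 0.1054]
tool_rot: [-3.137, 0.005, 1.313]
force: [-1.0, 0.8, 0.4]
grip_width: -0.0001
finger_force: 0.0
```

```bash
python3 - <<'E'
from h import *
import cv2
i=grab_frame("scene");j=grab_frame("top")
r=lambda a,x,y:cv2.convertScaleAbs(cv2.resize(a[y:y+120,x:x+80],None,fx=4.8,fy=4.8,interpolation=2),alpha=1.5)
cv2.imwrite("pics/b1.png",np.hstack([r(i,265,120),r(j,200,150)])[:,:,::-1])
print(observe()['qpos'].round(2),observe()['position'],observe()['force']); goal(.5665,.1604,.07,75)
E
```

```text
[-0.63  0.66  0.36  1.81 -0.33  0.74 -0.34] [0.5678587  0.16127742 0.10948313] [-1.21601232 -0.19051037 -0.23225947]
[-0.0023, -0.002, 0.079] [-0.0009, 0.0008, 0.0028] t 2.0
```

View pics/b1.png

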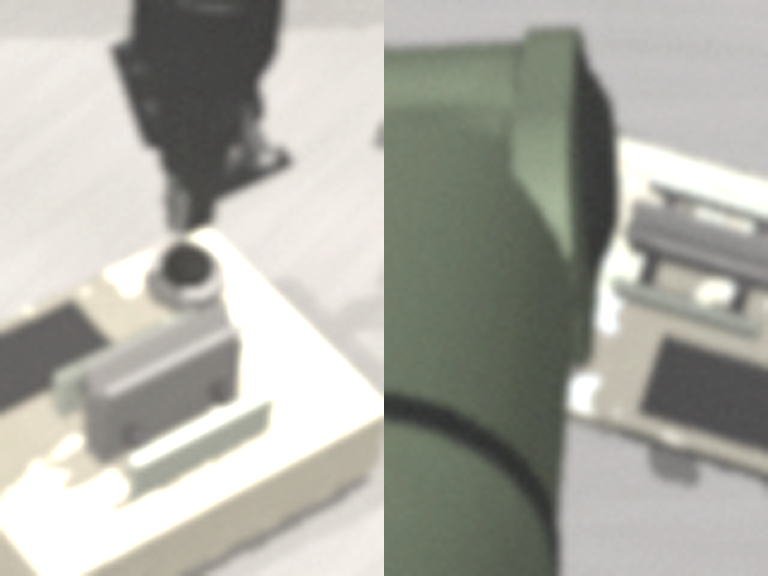

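The shut fingertips stand right over the button cap, with the tip at crop ~(193,230) and the cap at (187,262). Pressing gently.

play_rows --pt "-0.002 -0.002 0.05 0 0 0.003 1" --pt "-0.002 -0.002 0.06 0 0 0.003 1" --pt "-0.002 -0.002 0.066 0 0 0.003 1" --pt "-0.002 -0.002 0.071 0 0 0.003 1" --pt "-0.002 -0.002 0.075 0 0 0.003 1" --pt "-0.002 -0.002 0.075 0 0 0.003 1" --pt "-0.002 -0.002 0.075 0 0 0.003 1"

```text
clock: 2.7
position: [0.5677, 0.162, 0.0755]
tool_rot: [3.141, -0.003, 1.31]
force: [-12.6, 1.3, 37.1]
grip_width: 0.0002
finger_force: 18.3
```

```bash
python3 -c "
from h import *
o=observe();print(o['position'],o['force'])"
```

```text
[0.56774657 0.1620192  0.07553896] [-12.60458053   1.34281194  37.07571853]
```

play_rows --pt "0 0 -0.02 0 0 0 1" --pt "0 0 -0.06 0 0 0 1" --pt "0 0 -0.06 0 0 0 1" --pt "0 0 -0.06 0 0 0 1"

```text
clock: 3.1
position: [0.5676, 0.1613, 0.1035]
tool_rot: [3.14, -0.001, 1.31]
force: [-0.5, 0.1, -0.2]
grip_width: 0.0002
finger_force: 0.0
```

```bash
python3 - <<'E'
from h import *
import cv2
i=grab_frame("scene"); o=observe();print(o['position'],o['force'],o['tool_rot'])
k=8;x,y=275,140
a=cv2.convertScaleAbs(cv2.resize(i[y:y+60,x:x+60],None,fx=k,fy=k,interpolation=2),alpha=1.8)
def m(P,c):
    u=(proj("scene",P)[0]-[x,y]+.5)*k-.5; print(u); cv2.drawMarker(a,tuple(int(v) for v in u),c,0,12,1)
m(o['position'],(255,0,0)); m([.5665,.1604,.078],(0,255,0)); 
cv2.imwrite("pics/b2.png",a[:,:,::-1])
E
```

```text
[0.56722872 0.16122691 0.10290233] [-0.44832284 -0.16729582 -0.36282221] [ 3.14119812e+00 -4.20190522e-04  1.30977671e+00]
[239.43694435 221.67803014]
[231.84031271 275.72487244]
```

View pics/b2.png

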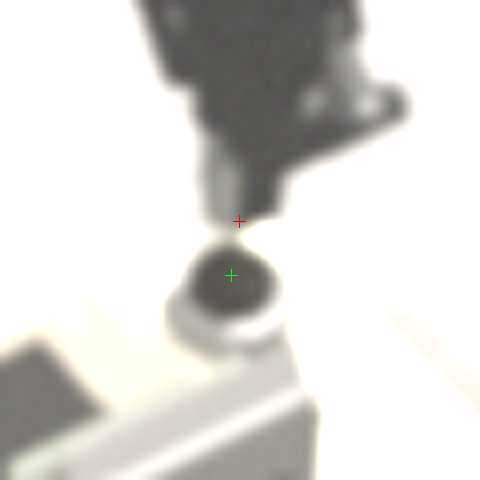

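```bash
python3 - <<'E'
from h import *
print(ray("top",cr([150,303],[210,170],6),.078),ray("scene",cr([232,283],[275,140],8),.078),ray("scene",cr([443,92],[230,160],6),.078))
print(ray("scene",cr([240,213],[275,140],8),.103))
goal(.5675,.1585,.083,75)
E
```

```text
[0.56672109 0.16148975 0.078     ] [0.56865902 0.15773901 0.078     ] [0.56831667 0.15754449 0.078     ]
[0.5648984  0.16449238 0.103     ]
[-0.0051, 0.0019, 0.0398] [0.0002, -0.0002, 0.0004] t 3.15
```

play_rows --pt "-0.0055 0.004 0.02 0 0 0 1" --pt "-0.0055 0.004 0.04 0 0 0 1" --pt "-0.0055 0.004 0.046 0 0 0 1" --pt "-0.0055 0.004 0.05 0 0 0 1" --pt "-0.0055 0.004 0.054 0 0 0 1" --pt "-0.0055 0.004 0.054 0 0 0 1"

```text
clock: 3.75
position: [0.5681, 0.1573, 0.076]
tool_rot: [-3.141, 0.0, 1.309]
force: [-5.6, -3.7, 11.7]
grip_width: 0.0
finger_force: 5.7
```

```bash
python3 -c "
from h import *
o=observe();print(o['position'],o['force'],o['moment'])"
```

```text
[0.56809275 0.15734977 0.07599874] [-5.61881819 -3.69124906 11.71207201] [-0.73622271  1.22440852  0.01161687]
```

```bash
sed -i 's/def goal(x,y,z,yaw)/def goal(x,y,z,yaw,tilt=0)/; s/np.radians(yaw)\])/np.radians(yaw)])*R.from_euler("y",tilt,degrees=True)/' h.py
python3 -c "
from h import *
goal(.5658,.1545,.088,75,-20);goal(.5658,.1545,.075,75,-20)"
```

```text
[-0.0067, -0.003, -0.024] [-0.0004, -0.1665, 0.0001] t 3.75
[-0.0067, -0.003, 0.002] [-0.0004, -0.1665, 0.0001] t 3.75
```

play_rows --pt "0 0 -0.03 0 0 0 1" --pt "-0.0067 -0.003 -0.03 0 -0.1665 0 1" --pt "-0.0067 -0.003 -0.03 0 -0.1665 0 1" --pt "-0.0067 -0.003 -0.03 0 -0.1665 0 1" --pt "-0.0067 -0.003 -0.024 0 -0.1665 0 1" --pt "-0.0067 -0.003 -0.02 0 -0.1665 0 1" --pt "-0.0067 -0.003 -0.02 0 -0.1665 0 1"

```text
clock: 4.45
position: [0.5661, 0.1537, 0.0859]
tool_rot: [-3.142, 0.347, 1.307]
force: [0.2, 0.5, -0.4]
grip_width: -0.0003
finger_force: 0.0
```

```bash
python3 -c "
from h import *
goal(.5658,.1545,.075,75,-20)"
```

```text
[0.0087, -0.0009, 0.0201] [-0.0003, -0.0008, -0.0007] t 4.45
```

play_rows --pt "0.004 -0.001 0.008 0 -0.001 0 1" --pt "0.0045 -0.001 0.0105 0 -0.001 0 1" --pt "0.0045 -0.001 0.0105 0 -0.001 0 1"

```text
clock: 4.75
position: [0.566, 0.1546, 0.0802]
tool_rot: [3.141, 0.351, 1.308]
force: [1.6, -3.7, 3.9]
grip_width: -0.0003
finger_force: 2.0
```

play_rows --pt "0.0007 0 0.002 0 0 0 1" --pt "0.0014 0 0.0038 0 0 0 1" --pt "0.0014 0 0.0038 0 0 0 1"

```text
clock: 5.05
position: [0.5659, 0.1549, 0.0784]
tool_rot: [3.141, 0.351, 1.309]
force: [0.2, -2.8, 9.8]
grip_width: -0.0003
finger_force: 5.2
```

play_rows --pt "0.0014 0 0.0038 0 0 0 1" --pt "0.0014 0 0.0038 0 0 0 1" --pt "0.0014 0 0.0038 0 0 0 1"

```text
clock: 5.35
position: [0.5662, 0.1549, 0.0776]
tool_rot: [3.141, 0.351, 1.309]
force: [-5.6, -2.0, 31.9]
grip_width: -0.0001
finger_force: 16.2
```

```bash
python3 - <<'E'
from h import *
import cv2
i=grab_frame("scene"); o=observe();print(o['position'],o['force'],o['moment'])
k=8;x,y=275,140
a=cv2.convertScaleAbs(cv2.resize(i[y:y+60,x:x+60],None,fx=k,fy=k,interpolation=2),alpha=1.8)
cv2.imwrite("pics/b3.png",a[:,:,::-1])
E
```

```text
[0.56617247 0.1548616  0.07766866] [-5.74129879 -1.55368229 30.98034535] [-2.25619493  1.5587247  -0.28770386]
```

View pics/b3.png

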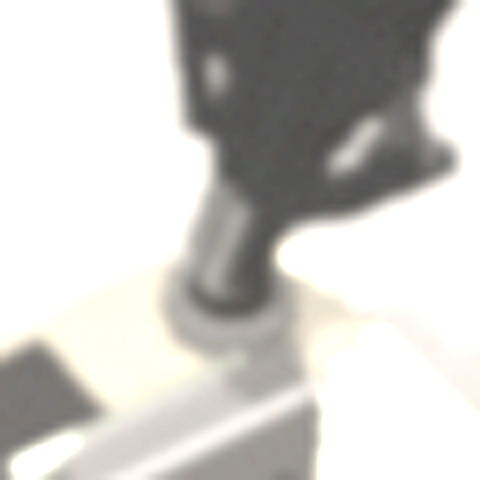

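The picture shows the fingertips inside the cap, which sits sunk in its collar at about (228,305). A hard stop at 31 N against a 5 N spring means the button bottomed. Now release it.

play_rows --pt "-0.0137 0 -0.0376 0 0 0 1" --pt "-0.0479 0 -0.1316 0 0.1665 0 1" --pt "-0.1 0 -0.26 0 0.1665 0 1" --pt "-0.1 0 -0.26 0 0.1665 0 0.2" --pt "-0.1 0 -0.26 0 0.1665 0 0"

```text
clock: 5.9
position: [0.5665, 0.1514, 0.2193]
tool_rot: [3.137, -0.004, 1.305]
force: [0.8, -0.5, -0.6]
grip_width: 0.0282
finger_force: 0.0
```

```bash
python3 -c "
from h import *
goal(.5275,-.1855,.2,75.4)"
```

```text
[-0.6707, 0.1013, 0.036] [0.0021, -0.0021, -0.005] t 5.9
```

play_rows --pt "-0.67 0.1 0.036 0.002 -0.002 -0.005 0" --pt "-0.67 0.1 0.036 0.002 -0.002 -0.005 0" --pt "-0.67 0.1 0.036 0.002 -0.002 -0.005 0" --pt "-0.67 0.1 0.036 0.002 -0.002 -0.005 0" --pt "-0.67 0.1 0.036 0.002 -0.002 -0.005 0" --pt "-0.67 0.1 0.036 0.002 -0.002 -0.005 0" --pt "-0.67 0.1 0.036 0.002 -0.002 -0.005 0" --pt "-0.67 0.1 0.036 0.002 -0.002 -0.005 0" --pt "-0.67 0.1 0.036 0.002 -0.002 -0.005 0" --pt "-0.67 0.1 0.036 0.002 -0.002 -0.005 0"

```text
clock: 6.9
position: [0.5271, -0.1819, 0.1971]
tool_rot: [-3.136, 0.006, 1.322]
force: [-0.4, 0.5, 0.9]
grip_width: 0.0853
finger_force: 0.0
```

```bash
python3 - <<'E'
from h import *
import cv2
i=grab_frame("scene");j=grab_frame("top")
r=lambda a,x,y:cv2.convertScaleAbs(cv2.resize(a[y:y+100,x:x+65],None,fx=6,fy=6,interpolation=2),alpha=1.6)
cv2.imwrite("pics/g1.png",np.hstack([r(i,165,190),r(i,275,140)])[:,:,::-1])
goal(.5275,-.1855,.12,75.4);goal(.5275,-.1855,.078,75.4)
E
```

```text
[-0.006, 0.0031, 0.155] [-0.0023, 0.0029, 0.0029] t 7.0
[-0.0055, 0.0035, 0.239] [-0.0023, 0.0029, 0.0029] t 7.0
```

View pics/g1.png

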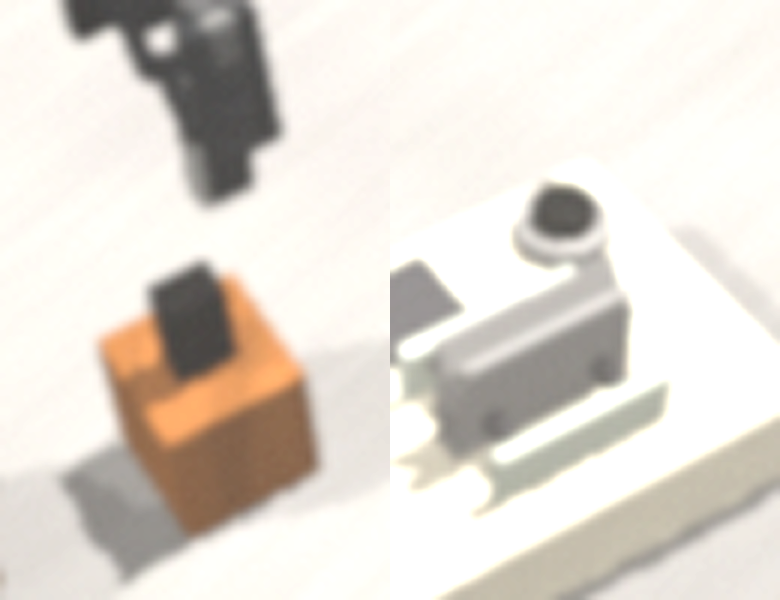

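The open gripper hangs over the blade handle, with the near finger at (230,190) and the handle at (195,320). The button is back up. Descend and grip.

play_rows --pt "-0.0057 0.0033 0.08 -0.002 0.003 0.003 0" --pt "-0.0057 0.0033 0.155 -0.002 0.003 0.003 0" --pt "-0.0057 0.0033 0.2 -0.002 0.003 0.003 0" --pt "-0.0057 0.0033 0.239 -0.002 0.003 0.003 0" --pt "-0.0057 0.0033 0.239 -0.002 0.003 0.003 0" --pt "-0.0057 0.0033 0.239 -0.002 0.003 0.003 0"

```text
clock: 7.6
position: [0.5273, -0.1867, 0.0788]
tool_rot: [-3.141, 0.0, 1.314]
force: [1.2, -0.0, -0.0]
grip_width: 0.0858
finger_force: 0.0
```

play_rows --pt "0 0 0 0 0 0 0.5" --pt "0 0 0 0 0 0 0.65" --pt "0 0 0 0 0 0 0.7" --pt "0 0 0 0 0 0 0.75" --pt "0 0 0 0 0 0 0.8" --pt "0 0 0 0 0 0 0.9" --pt "0 0 0 0 0 0 1" --pt "0 0 0 0 0 0 1" --newtons 40

```text
clock: 8.4
position: [0.5272, -0.1872, 0.0787]
tool_rot: [3.141, -0.0, 1.314]
force: [-1.1, 0.8, 7.0]
grip_width: 0.0173
finger_force: 39.6
```

```bash
python3 - <<'E'
from h import *
o=observe();print(o['position'],o['tool_rot'],o['force'],o['moment'],o['grip_width'],o['finger_force'])
E
```

```text
[ 0.52718551 -0.18719684  0.07865345] [ 3.14129965e+00 -1.37397627e-04  1.31359930e+00] [-1.08710421  0.75531213  6.98252248] [0.20811845 0.16574723 0.01061   ] 0.01731748155000401 39.63669955730438
```

play_rows --pt "0 0 -0.04 0 0 0 1" --pt "0 0 -0.1 0 0 0 1" --pt "0 0 -0.16 0 0 0 1" --pt "0 0 -0.25 0 0 0 1" --pt "0 0 -0.32 0 0 0 1" --pt "0 0 -0.32 0 0 0 1" --pt "0 0 -0.32 0 0 0 1" --newtons 60

```text
clock: 9.1
position: [0.5272, -0.187, 0.2386]
tool_rot: [3.141, -0.0, 1.314]
force: [0.4, -0.4, -1.1]
grip_width: 0.0172
finger_force: 60.9
```

```bash
python3 - <<'E'
from h import *
o=observe();print(o['force'],o['grip_width'])
goal(.6202,.0730,.236,74.6)
E
```

```text
[ 0.40893586 -0.36562872 -1.11314571] 0.017160174229684046
[0.5502, 0.0479, 0.0055] [0.0004, -0.0002, 0.0057] t 9.1
```

Holding (−1.1 N ≈ the blade's weight). Carry it over the slot, slowly at the end.

play_rows --pt "0.08 0.007 0 0 0 0.0057 1" --pt "0.16 0.014 0 0 0 0.0057 1" --pt "0.24 0.021 0 0 0 0.0057 1" --pt "0.32 0.028 0 0 0 0.0057 1" --pt "0.4 0.035 0 0 0 0.0057 1" --pt "0.48 0.042 0 0 0 0.0057 1" --pt "0.55 0.048 0.0055 0 0 0.0057 1" --pt "0.55 0.048 0.0055 0 0 0.0057 1" --pt "0.55 0.048 0.0055 0 0 0.0057 1" --pt "0.55 0.048 0.0055 0 0 0.0057 1"

```text
clock: 10.1
position: [0.6197, 0.0715, 0.2348]
tool_rot: [-3.14, 0.001, 1.3]
force: [-0.0, -0.4, -1.0]
grip_width: 0.0171
finger_force: 60.9
```

```bash
python3 - <<'E'
from h import *
import cv2
i=grab_frame("scene");j=grab_frame("top")
r=lambda a,x,y:cv2.convertScaleAbs(cv2.resize(a[y:y+80,x:x+65],None,fx=6,fy=6,interpolation=2),alpha=1.5)
cv2.imwrite("pics/k1.png",np.hstack([r(i,260,145),r(j,235,165)])[:,:,::-1])
o=observe();print(o['position'],o['force'])
for P in ([*o['position'][:2],o['position'][2]-.0707],[.6202,.073,.12]):
    print([((proj(n,P)[0]-f+.5)*6-.5+a).round() for n,f,a in (("scene",[260,145],[0,0]),("top",[235,165],[390,0]))])
goal(.6202,.0730,.196,74.6)
E
```

```text
[0.61993216 0.07141849 0.23538145] [-0.07136645  0.28983306 -0.67148499]
[array([243., 204.]), array([582., 183.])]
[array([241., 279.]), array([581., 206.])]
[0.0032, -0.0003, 0.0788] [-0.0002, 0.0002, -0.0009] t 10.2
```

View pics/k1.png

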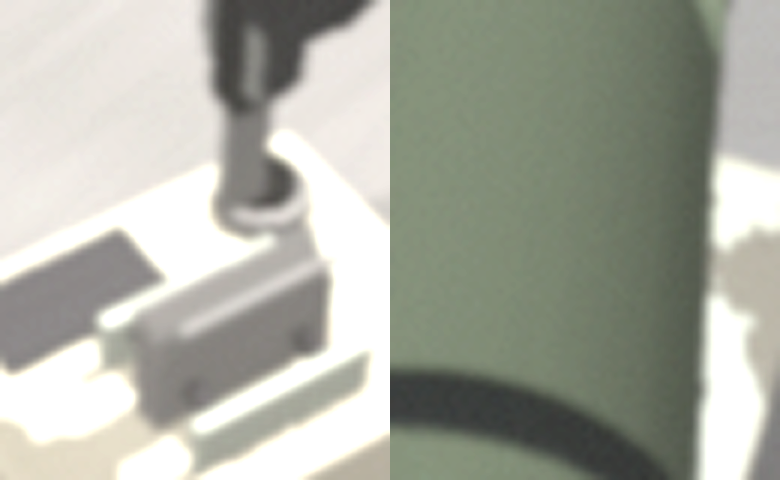

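The picture shows the blade tip at (243,203), matching its projection at (243,204). The visible lips seem centred at about v=287 against a projected mouth at 279. I'll check with intensity profiles across the slot in the arm-free images.

```bash
python3 - <<'E'
from h import *
import cv2
p=[.5961,.0796,-.2693]
for n in("scene","top"):
    g=cv2.imread(f"pics/{n}0.png",0).astype(np.float32)
    print(n)
    for z in (.12,):
        xs=np.arange(-26,28,2); v=[]
        for x in xs:
            uv=proj(n,w(p,[[.025+x/1e3,y/1e3,z] for y in range(-30,31,2)])).astype(np.float32)
            v.append(cv2.remap(g,uv[:,0].copy(),uv[:,1].copy(),1).mean())
        print(list(zip(xs.tolist(),np.round(v).astype(int).tolist())))
E
```

```text
scene
[(-26, 166), (-24, 167), (-22, 169), (-20, 170), (-18, 172), (-16, 173), (-14, 172), (-12, 165), (-10, 151), (-8, 135), (-6, 122), (-4, 115), (-2, 112), (0, 112), (2, 112), (4, 116), (6, 122), (8, 129), (10, 131), (12, 124), (14, 111), (16, 97), (18, 89), (20, 86), (22, 86), (24, 88), (26, 91)]
top
[(-26, 127), (-24, 119), (-22, 105), (-20, 87), (-18, 74), (-16, 72), (-14, 78), (-12, 85), (-10, 88), (-8, 85), (-6, 81), (-4, 80), (-2, 82), (0, 84), (2, 86), (4, 89), (6, 94), (8, 101), (10, 109), (12, 113), (14, 110), (16, 102), (18, 97), (20, 104), (22, 122), (24, 139), (26, 150)]
```

```bash
python3 -c "
from h import *
goal(.6218,.0726,.2,74.6);goal(.6218,.0726,.1687,74.6)"
```

```text
[0.0033, 0.003, 0.0708] [-0.0002, 0.0002, -0.0009] t 10.2
[0.0033, 0.003, 0.1334] [-0.0002, 0.0002, -0.0009] t 10.2
```

play_rows --pt "0.0033 0.003 0.03 0 0 0 1" --pt "0.0033 0.003 0.06 0 0 0 1" --pt "0.0033 0.003 0.09 0 0 0 1" --pt "0.0033 0.003 0.1 0 0 0 1" --pt "0.0033 0.003 0.106 0 0 0 1" --pt "0.0033 0.003 0.112 0 0 0 1" --pt "0.0033 0.003 0.112 0 0 0 1" --pt "0.0033 0.003 0.112 0 0 0 1"

```text
clock: 11.0
position: [0.6221, 0.0739, 0.1799]
tool_rot: [3.141, -0.0, 1.302]
force: [-1.0, -0.5, -1.0]
grip_width: 0.0171
finger_force: 60.9
```

play_rows --pt "0 0 0.005 0 0 0 1" --pt "0 0 0.01 0 0 0 1" --pt "0 0 0.015 0 0 0 1" --pt "0 0 0.02 0 0 0 1" --pt "0 0 0.02 0 0 0 1" --pt "0 0 0.02 0 0 0 1"

```text
clock: 11.6
position: [0.622, 0.074, 0.1696]
tool_rot: [-3.141, -0.0, 1.302]
force: [-1.9, 0.7, -0.3]
grip_width: 0.0171
finger_force: 60.9
```

play_rows --pt "0 0 0.004 0 0 0 1" --pt "0 0 0.008 0 0 0 1" --pt "0 0 0.008 0 0 0 1" --pt "0 0 0.008 0 0 0 1"

```text
clock: 12.0
position: [0.6219, 0.0739, 0.1654]
tool_rot: [-3.141, 0.0, 1.302]
force: [-1.8, 1.4, -1.8]
grip_width: 0.0171
finger_force: 60.8
```

play_rows --pt "0 0 0.004 0 0 0 1" --pt "0 0 0.008 0 0 0 1" --pt "0 0 0.008 0 0 0 1" --pt "0 0 0.008 0 0 0 1"

```text
clock: 12.4
position: [0.6219, 0.0739, 0.1613]
tool_rot: [-3.141, 0.0, 1.302]
force: [-1.6, 1.4, -1.5]
grip_width: 0.0171
finger_force: 60.8
```

```bash
python3 -c "
from h import *
o=observe();print(o['position'],o['force'],o['moment'],o['grip_width']);goal(.622,.074,.1537,74.6)"
```

```text
[0.62190529 0.07385747 0.16133921] [-1.56439447  1.39641098 -1.51651386] [ 0.27839362  0.36421877 -0.0296356 ] 0.01714887403880849
[0.0003, 0.0001, 0.0153] [-0.0002, 0.0001, -0.0002] t 12.4
```

play_rows --pt "0 0 0.003 0 0 0 1" --pt "0 0 0.006 0 0 0 1" --pt "0 0 0.009 0 0 0 1"

```text
clock: 12.7
position: [0.6222, 0.0739, 0.1572]
tool_rot: [3.141, -0.0, 1.302]
force: [-1.5, 0.9, 3.6]
grip_width: 0.0171
finger_force: 61.5
```

play_rows --pt "0 -0.003 0 0 0 0 1" --pt "0 -0.003 0 0 0 0 1" --pt "0 -0.003 0 0 0 0 1"

```text
clock: 13.0
position: [0.6206, 0.0743, 0.1569]
tool_rot: [3.142, 0.0, 1.302]
force: [0.6, 0.4, -3.2]
grip_width: 0.0174
finger_force: 60.6
```

```bash
python3 - <<'E'
from h import *
import cv2
o=observe();print(o['position'],o['force'],o['moment'])
a=cv2.imread("pics/scene0.png",0).astype(np.float32); b=cv2.cvtColor(grab_frame("scene"),cv2.COLOR_RGB2GRAY).astype(np.float32)
p=[.5961,.0796,-.2693]
def prof(g,off,y0,y1,z,rng):
    return np.array([cv2.remap(g,*[c.copy() for c in proj("scene",w(p,[[.025+(x+off)/1e3,y/1e3,z] for y in np.arange(y0,y1,1)])).astype(np.float32).T],1).mean() for x in rng])
r=np.arange(-20,28,2.)
for y0,y1 in((-42,-22),(22,42)):
    print("y",y0); print(r.astype(int).tolist()); 
    for g in(a,b): print(prof(g,0,y0,y1,.12,r).round().astype(int).tolist())
E
```

```text
[0.62064172 0.07425174 0.15694617] [ 0.64271076  0.4096104  -3.17254879] [ 0.05250118 -0.20698609 -0.1078961 ]
y -42
[-20, -18, -16, -14, -12, -10, -8, -6, -4, -2, 0, 2, 4, 6, 8, 10, 12, 14, 16, 18, 20, 22, 24, 26]
[108, 123, 143, 160, 163, 152, 136, 122, 115, 113, 112, 113, 116, 123, 130, 131, 123, 108, 95, 87, 84, 82, 82, 82]
[111, 118, 126, 130, 124, 114, 105, 99, 97, 97, 97, 96, 96, 96, 97, 97, 96, 93, 90, 88, 88, 87, 87, 86]
y 22
[-20, -18, -16, -14, -12, -10, -8, -6, -4, -2, 0, 2, 4, 6, 8, 10, 12, 14, 16, 18, 20, 22, 24, 26]
[127, 124, 119, 116, 116, 118, 118, 118, 120, 122, 126, 130, 135, 141, 145, 144, 140, 137, 138, 142, 148, 156, 167, 179]
[58, 61, 70, 84, 100, 113, 121, 126, 130, 134, 139, 143, 148, 152, 155, 154, 148, 142, 139, 143, 150, 159, 169, 180]
```

A drag of about 5 N appears while sliding, and a 1.6 mm sideways shift changes the force by 2 N, so the blade is between the sprung plates and now nearly centred. Go to the final depth.

play_rows --pt "0 0 0.003 0 0 0 1" --pt "0 0 0.0068 0 0 0 1" --pt "0 0 0.0068 0 0 0 1" --pt "0 0 0.0068 0 0 0 1" --pt "0 0 0.0068 0 0 0 1" --pt "0 0 0.0068 0 0 0 1"

```text
clock: 13.65
position: [0.6206, 0.0743, 0.1537]
tool_rot: [-3.141, 0.0, 1.302]
force: [1.3, 0.0, -0.6]
grip_width: 0.0168
finger_force: 61.0
```

```bash
python3 -c "
from h import *
o=observe();print(o['position'],o['force'],o['grip_width'],abs(o['qd']).max())"
```

```text
[0.62059803 0.07426241 0.15365046] [ 1.26562426  0.0199252  -0.6119177 ] 0.016841648609045197 0.0019397399010012972
```

```bash
python3 -c "
from workcell import *
print(job_done())"
```

```text
the job is handed in; nothing more can be done
None
```

I pressed the test button down to a hard stop and saw it come back up. The gripper now holds the blade still between the jaw plates, snug, with its tip about 22 mm below the throat by calculation from the arm's readings, and I handed the job in at about 14 s.

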